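# Load a cheese portion into the sliding-door display case

### The job

Slide the guard door of the small display case fully open, then lay the wrapped cheese portion that lies at the front left of the worktop flat on the middle of the wooden disc inside, label side up and with its pointed end straight towards the front of the case, like the portion beside it. Then slide the door fully shut again. Set the cheese down rather than dropping it, and leave the jar and the pot of picks where they stand.

Things in the scene. Friction and masses are not known exactly. Their poses are not given: they have to be found in the camera images.
- case: Fixed low display case, clear walls, aluminium tracks, 200 mm deep (own x), 364 mm long (own y), 101 mm high. Origin: centre of its underside, on the worktop; z up, front towards -x (robot's side). Its -y half (right) has a fixed clear roof and holds another cheese portion, fixed, which stays. Its +y half (left) has the sliding door for its only cover.
- opening (a point): Centre of the opening above the left half of the case, 90 mm above the worktop, straight over the disc's centre. The opening is 180 mm along the case's x by 174 mm along its y, all free when the door is fully open. Axes as the case's.
- door (a joint): Guard door position, m: 0 fully shut, over the left half; 0.175 fully open, over the fixed roof. It grows as the door slides to the case's -y (right). The door is a level clear pane in an aluminium frame, 190 x 176 mm, top 98 mm above the worktop, 0.35 kg; it stays where it is left, about 2 N of friction. It may start up to 40 mm ajar.
- door_handle (a point): Centre of the door's handle, 116 mm above the worktop; it moves with the door. The handle is an upright aluminium fin on top of the door, 64 mm long along the case's x, 14 mm thick along its y, from about 100 to 130 mm above the worktop. It stands midway along the door's y, 30 mm in front of its middle. Axes as the case's.
- board: Plain turned wooden disc, 150 mm in diameter and 20 mm thick, fixed on the case's floor in the middle of the left half (case frame x = 0, y = +90 mm). Origin: centre of its underside, 8 mm above the worktop; its top is 28 mm above the worktop.
- cheese: Loose film-wrapped cheese wedge, about 0.2 kg, lying at the front left of the worktop, nearest the robot (others, farther back, are not meant); 58 mm wide (own x, at the rind), 111 mm long (own y), 44 mm high, label on top. Origin: centre of its underside; z up; rind end at -y, point at +y. Grip across its tapering flanks (along x), 0 to 20 mm from the origin towards the rind.
- cheese_tip (a point): The pointed end of that portion, 54 mm from its origin along its own +y, 22 mm above its underside. It must finally look to the case's -x.
- jar: Lidded jar of 75 mm diameter and 92 mm height, loose, at the left of the worktop; a bystander. Origin: centre of its underside.
- pot: Small round pot of tasting picks, 48 mm in diameter and 79 mm high, loose, near the front edge; a bystander. Origin: centre of its underside.

How it is judged:
By the outcome, as a careful person would: the job done as asked, in the order asked, and still so for the second after the job is handed in, with the robot touching nothing.
It also fails if it takes over 62 s, if anything falls off the work surface, if the arm or the gripper's body presses on something with over 40 N, if the wrist force passes 120 N, or if a joint passes its speed limit or range.

### The arm

A 7-joint arm with a two-finger parallel gripper is mounted at the origin on a cart in front of the work surface, level with it; the furniture and walls round the work are solid. World frame = base frame: x ahead of the robot, y to its left, z up, the work surface at z = 0. Lengths are in m, angles in rad, forces in N, time in s.
With the tool pointing down it reaches from about 0.4 to 0.85 m from the base axis. Payload 10.4 kg.
Tool frame: the origin (TCP) lies on the centre line of the jaws, within the pads' length; the fingertips stand 11 mm ahead of it and the grasp point (between the pads) lies 8 mm behind it; z points along the fingers, y is the line along which they close (so a half turn about z gives the same grasp; the last joint's range is limited). The gripper opens to 87 mm and grips with 3 to 60 N. Pads are 19 mm wide; open, the fingers measure 117 mm over their backs; the gripper's body (75 mm by 190 mm) begins 51 mm behind the grasp point.
Start: joints at [-1.214, 0.332, -0.065, 1.46, 0.022, 1.35, -0.088], TCP at [0.232, 0.58, 0.234] pointing down, gripper open.
Joint ranges: [-2.6, 2.6], [-0.5, 2.12], [-1.47, 1.34], [0.16, 2.42], [-1.27, 4.41], [0.06, 2.06], [-2.6, 2.6]. Speed limits (rad/s): [2.22, 2.22, 2.79, 2.79, 3.14, 3.14, 3.14].

### API

Orientations are given as a unit quaternion [x, y, z, w].
In Python, from bench import r gives the robot as it stands.
- The arm moves only by the shell command python3 -m pendant 'ROWS' [OPENING] [FORCE]. ROWS is JSON, a list of rows, each a list of 4 numbers: the shift along the tool's x, y, z in m, then the turn about the tool's z in rad. A call has 1 to 8 rows; each row shifts and turns the commanded pose from where the row before left it, along the tool's axes as they then stand; what a row does not reach is not made up. A row lasts 1/12 s, in which the tool goes at most 41.7 mm and 7.16 degrees, less where a joint would pass 70% of its speed; a pose out of reach is approached as far as the arm can. A call with a gripper value outside its range is refused whole. OPENING is the opening, from 0 (shut) to 1 (fully open), set as the call begins (- or left out, the last holds). The fingers move at their own pace and stop on an object; FORCE is the grip in N (left out, the last holds). Time passes only in rows, so rows that do not move let the fingers close. It gives the time, the measured TCP pose, the force, the opening and the grip force at its end, in the units of the state.
- r.read_state(): the state, without advancing time (a new reading comes with each control period).
- r.camera(name): name is "scene" or "top"; returns a dict with "img" (400x640x3 uint8, red, green, blue), "camera_matrix" (3x3 intrinsics, pixels), "xyz" and "attitude" of the camera in the world. Camera axes: x right, y down, z forward; pixel columns grow to the right and rows downward; lengths in m; the calibration is good to about 2 mm. A picture is of the moment at which its call begins. There is no depth.
- r.close_job(): hands the job in; it is judged then, once.
Trained networks look in the newest picture that a camera, given by its name, has taken for a name from the list of things; names that differ only in an ending like _2 or _b are one class to them, and where a whole thing is asked for, a point or a joint stands for the part that bears it (a point fixed in the world has none). Each returns a list of dicts, best first, with "score" (0 to 1); they miss things now and then, are a little off and sometimes report something else, mostly with a low value. They report only what shows in the picture. A call takes as long as a camera call.
- r.outline_of(thing, camera): "mask" (400x640 bool, what is visible of it) and "bbox" ([centre column, centre row, width, height] in pixels, round what is visible of it).
The state is a dict: "time": time; "joint_positions": joint angles; "joint_vel": joint speeds; "joint_torque": joint torques, N m; "ee_pos": TCP position; "eef_rot": TCP orientation; "ft_force": force on the tool from outside, world axes, zero at the start; "torque": the same for the moment, N m; "width": finger opening in m; "grip_force": force on a finger pad.
Only numpy, scipy, OpenCV 4.12 (cv2) and the standard library are available. Lean on these libraries where they do the work, as an engineer would, in place of code of your own. Each camera call takes 0.05 s, during which the arm holds its last target. There are 200 camera calls.

## Working session

There is one attempt and no reset: what is moved stays moved. The work goes in short steps, Python scripts to look and compute and a shell command to move; the robot and the scene stay as the last step left them, time stands still between calls to the robot, and variables do not carry over. Pictures are saved under pics/ and viewed, at most 10 in all, crops included, and the job is handed in when it is done.

```bash
ls; mkdir -p pics
cat > h.py <<'E'
import numpy as np, cv2
from bench import r
from scipy.spatial.transform import Rotation as R
def cam(n):
    c=r.camera(n); return c
def rot(c):
    a=np.array(c["attitude"]); return a if a.shape==(3,3) else R.from_quat(a).as_matrix()
def ray(c,u,v,z):
    d=rot(c)@np.linalg.inv(np.array(c["camera_matrix"]))@np.array([u,v,1.]); p=np.array(c["xyz"])
    return p+d*(z-p[2])/d[2]
def proj(c,P):
    q=(np.asarray(P)-np.array(c["xyz"]))@rot(c); k=q@np.array(c["camera_matrix"]).T
    return k[...,:2]/k[...,2:]
def save(c,n): cv2.imwrite("pics/"+n,c["img"][:,:,::-1])
E
python3 - <<'E'
from h import *
for n in("scene","top"):
    c=cam(n); save(c,n+"0.png"); print(n,c["xyz"],c["attitude"],c["camera_matrix"])
    for t in("case","door","door_handle","board","cheese","jar","pot"):
        for o in r.outline_of(t,n)[:4]: print(t,round(o["score"],2),np.round(o["bbox"]))
s=r.read_state(); print(s)
E
```

```text
pics
scene [-0.15584742 -0.34597533  1.04755452] [ 0.83952093 -0.42078789  0.1477924  -0.31032171] [[463.53032135   0.         320.28663072]
 [  0.         463.53032135 210.54881161]
 [  0.           0.           1.        ]]
case 0.57 [418. 242. 159. 134.]
door 0.96 [395. 218.  95.  72.]
door_handle 0.85 [395. 217.  95.  78.]
cheese 0.72 [295. 236.  30.  36.]
jar 0.68 [267. 180.  26.  33.]
pot 0.86 [323. 269.  24.  30.]
top [0.4318032  0.14192582 1.05108969] [ 0.71245856 -0.70099321  0.02498164 -0.0196782 ] [[443.36636722   0.         313.08223388]
 [  0.         443.36636722 203.72581734]
 [  0.           0.           1.        ]]
case 0.59 [416. 166. 172. 110.]
door 0.79 [387. 161.  90.  89.]
door 0.32 [288. 238.  23.  47.]
door_handle 0.65 [383. 162.  88.  93.]
board 0.51 [383. 162.  86.  92.]
board 0.48 [343. 164.   5.  15.]
jar 0.62 [203. 190.  41.  37.]
pot 0.66 [348. 263.  24.  22.]
pot 0.41 [418. 164. 175. 106.]
{'time': 0.8, 'joint_positions': array([-1.21359061,  0.33218255, -0.06469696,  1.46012116,  0.02158648,
        1.34989685, -0.08851458]), 'joint_vel': array([-0.00057431,  0.00045488,  0.00031132, -0.00038211, -0.00084246,
       -0.00073101,  0.00039162]), 'joint_torque': array([ 3.70233465e-04, -6.22987175e+01,  2.48025160e-02, -3.90098655e+01,
       -6.11091033e-02,  3.14143323e-02,  4.39861992e-06]), 'ee_pos': array([0.23169824, 0.5804795 , 0.2335763 ]), 'eef_rot': array([ 1.88771717e-01,  9.82020996e-01,  4.44820096e-05, -6.88590162e-06]), 'ft_force': array([-0.26239507, -0.27412216,  0.06118874]), 'torque': array([-0.01081025, -0.00151977,  0.01735656]), 'grip_force': 0.0, 'width': 0.08695405186227992}
```

View pics/top0.png

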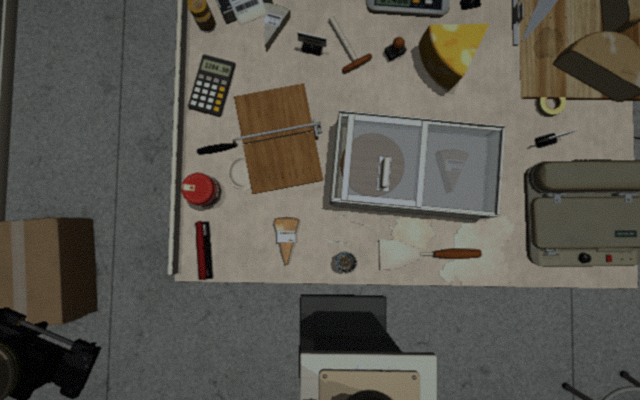

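View pics/scene0.png

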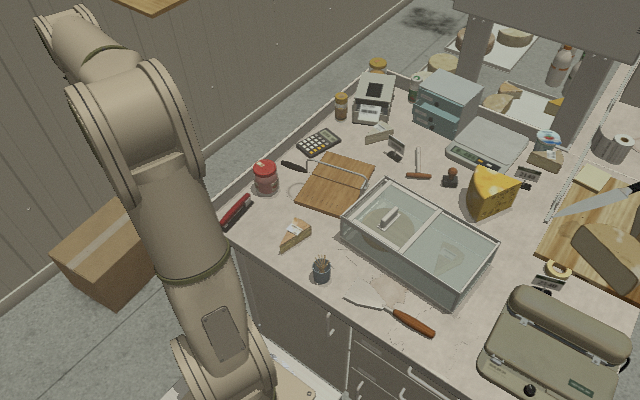

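The top view shows the case at about columns 333–503, rows 112–216 and the handle at (383,174). The cheese is at (286,240) with its tip towards the robot, the jar at (200,190) and the pot at (344,263). I'll enlarge the view for precise corners.

Run:
```python
from h import *
c=cam("top"); im=c["img"][100:290,255:515,::-1]
cv2.imwrite("pics/z.png",cv2.resize(im,None,fx=3,fy=3,interpolation=cv2.INTER_CUBIC))
for t in("cheese","door_handle","door","case","pot","jar"):
    for o in r.outline_of(t,"top")[:2]:
        m=o["mask"]; ys,xs=np.nonzero(m); print(t,round(o["score"],2),len(xs),xs.mean(),ys.mean(),cv2.minAreaRect(np.c_[xs,ys].astype(np.float32)))
sc=cam("scene")
for o in r.outline_of("cheese","scene")[:2]:
    ys,xs=np.nonzero(o["mask"]); print("scene cheese",o["score"],xs.mean(),ys.mean(),ray(sc,xs.mean(),ys.mean(),.025))
for n,u,v,z in [("handle top",383,174,.13),("cheese",286,240,.044),("pot",344,263,.079),("jar",200,190,.092)]: print(n,ray(c,u,v,z).round(4))
```

```text
cheese 0.96 698 285.9885386819484 233.71489971346705 ((282.3176574707031, 238.0706024169922), (24.07928466796875, 45.12154006958008), 12.52880573272705)
door_handle 0.94 6993 384.79093379093376 160.23280423280423 ((385.0389099121094, 160.04620361328125), (82.12742614746094, 86.96682739257812), 4.899092674255371)
door 0.75 7181 384.89486143991087 159.91964907394512 ((385.19805908203125, 160.01980590820312), (83.7821273803711, 88.35929870605469), 5.710592269897461)
case 0.87 16124 417.58422227735053 164.5177995534607 ((417.8592834472656, 164.6828155517578), (171.39784240722656, 95.70234680175781), 5.300926208496094)
pot 0.77 354 345.73446327683615 261.5762711864407 ((346.0, 262.0), (20.0, 20.0), 90.0)
jar 0.89 1098 201.63661202185793 189.4927140255009 ((201.5, 189.0), (34.0, 39.0), 90.0)
scene cheese 0.59 295.14711033274955 233.85288966725045 [0.4171473  0.19029126 0.025     ]
handle top [ 0.5549 -0.0099  0.13  ]
cheese [0.4123 0.1949 0.044 ]
pot [0.365  0.0657 0.079 ]
jar [0.5183 0.3808 0.092 ]
```

View pics/z.png

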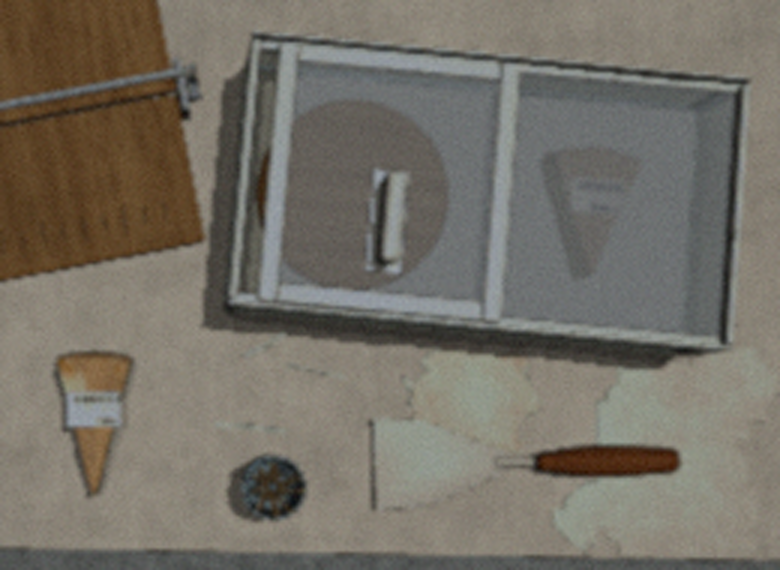

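```bash
cat >> h.py <<'E'
def tool(s=None):
    s=s or r.read_state(); M=R.from_quat(s["eef_rot"]).as_matrix(); return np.array(s["ee_pos"]),M
def todo(xyz,yaw):
    """rows total: shift in tool axes, then turn so tool y axis has world angle yaw (mod pi)"""
    p,M=tool(); d=M.T@(np.array(xyz)-p); cy=np.arctan2(M[1,1],M[0,1]); t=(yaw-cy+np.pi/2)%np.pi-np.pi/2
    print("at",p.round(4),"yaw_y",round(cy,4),"shift tool",d.round(4),"turn tool-z",round(-t,4))
E
python3 - <<'E'
from h import *
c=cam("top"); P=lambda u,v,z: ray(c,255+(u+.5)/3-.5,100+(v+.5)/3-.5,z)
k=[P(*a,.101) for a in((252,36),(748,80),(728,348),(230,310))]
print(np.round(k,4)); ctr=np.mean(k,0)
ax=((k[0]-k[1])+(k[3]-k[2]))/2; ax2=((k[0]-k[3])+(k[1]-k[2]))/2
print("ctr",ctr.round(4),"len",np.linalg.norm(ax),np.linalg.norm(ax2),"yaw from long",np.arctan2(-ax[0],ax[1]),"short",np.arctan2(ax2[1],ax2[0]))
th=np.arctan2(-ax[0],ax[1]); X=np.array([np.cos(th),np.sin(th),0]); Y=np.array([-np.sin(th),np.cos(th),0])
print("disc",(ctr+.09*Y).round(4))
h0,h1=P(398,172,.13),P(392,265,.13); h=(h0+h1)/2; print("handle",h.round(4),np.linalg.norm(h1-h0),"case coords",(h-ctr)@X,(h-ctr)@Y)
tip=P(94,495,.035); a,b=P(57,355,.03),P(132,353,.03); print("cheese",tip,a,b,np.linalg.norm(tip-(a+b)/2),np.linalg.norm(a-b)); d=tip-(a+b)/2; print("tip yaw",np.arctan2(d[1],d[0]),"origin",tip-.054*d/np.linalg.norm(d))
p,M=tool(); print(M.round(3))
g=h.copy(); g[2]=.115; todo(g,th+np.pi/2)
E
```

```text
[[ 0.6936  0.0828  0.101 ]
 [ 0.6677 -0.278   0.101 ]
 [ 0.4728 -0.2614  0.101 ]
 [ 0.4942  0.0961  0.101 ]]
ctr [ 0.5821 -0.0901  0.101 ] len 0.3598892708177446 0.19780086153810872 yaw from long -0.06576840547232007 short -0.07561543020163033
disc [ 5.88e-01 -3.00e-04  1.01e-01]
handle [ 0.5582 -0.0168  0.13  ] 0.06551507248345771 case coords -0.028618774378419976 0.0715461351002644
cheese [0.3561886  0.19421596 0.035     ] [0.46204566 0.2249552  0.03      ] [0.46451327 0.167469   0.03      ] 0.10722610635404678 0.057539133532535265
tip yaw -3.122955111424451 origin [0.41012049 0.19522123 0.03248196]
[[-0.929  0.371 -0.   ]
 [ 0.371  0.929  0.   ]
 [ 0.     0.    -1.   ]]
at [0.2317 0.5805 0.2336] yaw_y 1.191 shift tool [-0.5247 -0.4337  0.1185] turn tool-z -0.314
```

```bash
python3 -m pendant '[[0,0,0,-0.104],[0,0,0,-0.104],[0,0,0,-0.103],[0,0,0,0]]' 1 20
python3 - <<'E'
from h import *
todo([.5582,-.0168,.16],-.069+np.pi/2)
E
```

```text
time: 1.63
ee_pos: [0.2317, 0.5805, 0.2335]
eef_rot: [0.032, 0.999, 0.0, -0.0]
ft_force: [0.7, -0.6, -0.5]
width: 0.0869
grip_force: 0.0
at [0.2317 0.5805 0.2335] yaw_y 1.5068 shift tool [-0.364  -0.5751  0.0735] turn tool-z 0.005
```

```bash
python3 -m pendant '[[-0.02,-0.032,0,0],[-0.02,-0.032,0,0],[-0.02,-0.032,0,0],[-0.02,-0.032,0,0],[-0.02,-0.032,0,0],[-0.02,-0.032,0,0],[-0.02,-0.032,0,0],[-0.02,-0.032,0,0]]'; python3 -m pendant '[[-0.02,-0.032,0,0],[-0.02,-0.032,0,0],[-0.02,-0.032,0,0],[-0.02,-0.032,0,0],[-0.02,-0.032,0,0],[-0.02,-0.032,0,0],[-0.02,-0.032,0,0],[0,0,0,0]]';python3 - <<'E'
from h import *
todo([.5582,-.0168,.16],-.069+np.pi/2)
E
```

```text
time: 2.3
ee_pos: [0.3743, 0.3124, 0.2338]
eef_rot: [0.036, 0.999, 0.0, 0.0]
ft_force: [0.9, 0.0, -0.2]
width: 0.087
grip_force: 0.0
time: 2.97
ee_pos: [0.5005, 0.0734, 0.234]
eef_rot: [0.041, 0.999, -0.001, 0.001]
ft_force: [-0.4, -0.1, 0.2]
width: 0.0873
grip_force: 0.0
at [0.5005 0.0734 0.234 ] yaw_y 1.489 shift tool [-0.0648 -0.085   0.0742] turn tool-z -0.0128
```

```bash
python3 -m pendant '[[0,0,0,-0.013],[-0.021,-0.0285,0,0],[-0.022,-0.0285,0,0],[-0.021,-0.0285,0,0],[0,0,0.03,0],[0,0,0.03,0],[0,0,0.015,0],[0,0,0,0]]';python3 - <<'E'
from h import *
todo([.5582,-.0168,.115],-.069+np.pi/2)
c=cam("top"); cv2.imwrite("pics/a.png",cv2.resize(c["img"][90:230,320:520,::-1],None,fx=4,fy=4,interpolation=cv2.INTER_CUBIC))
E
```

```text
time: 3.63
ee_pos: [0.5549, -0.0065, 0.1549]
eef_rot: [0.028, 1.0, -0.0, -0.003]
ft_force: [-0.0, -0.7, 0.2]
width: 0.0871
grip_force: 0.0
at [ 0.5549 -0.0065  0.1549] yaw_y 1.515 shift tool [-0.0041 -0.01    0.0399] turn tool-z 0.0132
```

View pics/a.png

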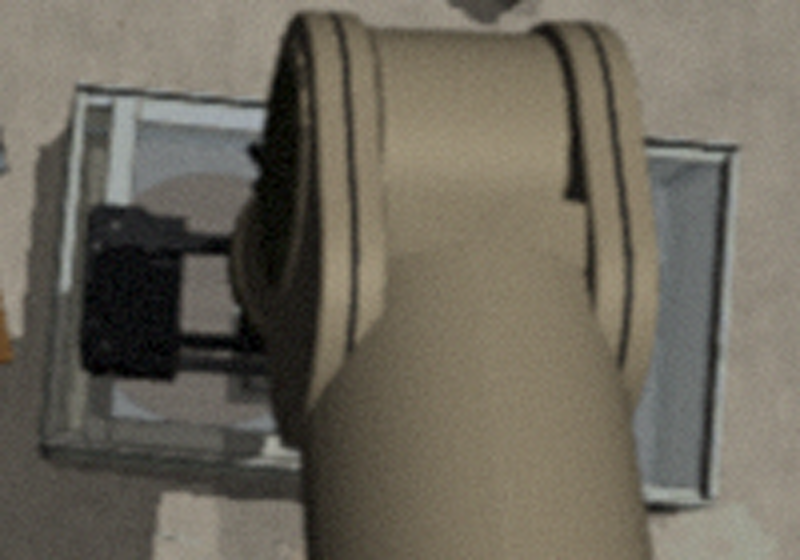

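The arm hides the handle, with only the left gripper finger showing at about (130,290) over the case's left end. I'll correct the offset, descend and grip.

```bash
python3 -m pendant '[[-0.004,-0.010,0,0.01],[0,0,0.02,0],[0,0,0.02,0],[0,0,0,0]]'; python3 -m pendant '[[0,0,0,0],[0,0,0,0],[0,0,0,0],[0,0,0,0],[0,0,0,0],[0,0,0,0]]' 0 25
python3 - <<'E'
from h import *
todo([.5582,-.0168,.115],-.069+np.pi/2)
E
```

```text
time: 4.02
ee_pos: [0.5598, -0.0184, 0.1171]
eef_rot: [0.033, 0.999, -0.0, -0.001]
ft_force: [-0.5, -0.0, -0.5]
width: 0.087
grip_force: 0.0
time: 4.52
ee_pos: [0.5608, -0.0181, 0.1191]
eef_rot: [0.033, 0.999, 0.0, 0.0]
ft_force: [0.2, 0.2, -0.1]
width: 0.0549
grip_force: 0.0
at [ 0.5608 -0.0181  0.1191] yaw_y 1.5051 shift tool [0.0027 0.0011 0.0041] turn tool-z 0.0033
```

```bash
python3 -m pendant '[[0,0,0.003,0],[0,0,0,0],[0,0,0,0],[0,0,0,0],[0,0,0,0],[0,0,0,0],[0,0,0,0],[0,0,0,0]]'; python3 -m pendant '[[0,0,0,0],[0,0,0,0],[0,0,0,0],[0,0,0,0]]'
```

```text
time: 5.18
ee_pos: [0.5606, -0.0178, 0.1155]
eef_rot: [0.033, 0.999, 0.0, 0.0]
ft_force: [0.8, 1.0, -0.3]
width: 0.0138
grip_force: 25.0
time: 5.52
ee_pos: [0.5605, -0.018, 0.1155]
eef_rot: [0.033, 0.999, 0.0, -0.0]
ft_force: [0.2, 1.1, -0.1]
width: 0.0138
grip_force: 25.0
```

```bash
python3 -m pendant '[[0,-0.01,0,0],[0,-0.018,0,0],[0,-0.018,0,0],[0,-0.018,0,0],[0,-0.018,0,0],[0,0,0,0]]'; python3 -m pendant '[[0,-0.018,0,0],[0,-0.018,0,0],[0,-0.012,0,0],[0,0,0,0],[0,0,0,0]]'
python3 - <<'E'
from h import *
c=np.array([.5821,-.0901,.101]); p,M=tool(); Y=np.array([.069,.9976,0]);X=np.array([.9976,-.069,0]);print((p-c)@X,(p-c)@Y); todo(p,-.069+np.pi/2)
E
```

```text
time: 6.02
ee_pos: [0.554, -0.1047, 0.1155]
eef_rot: [0.035, 0.999, -0.001, -0.0]
ft_force: [-3.6, -2.7, 3.4]
width: 0.0141
grip_force: 25.0
time: 6.43
ee_pos: [0.5507, -0.1491, 0.1155]
eef_rot: [0.034, 0.999, -0.0, -0.001]
ft_force: [-7.1, -1.0, 6.1]
width: 0.0141
grip_force: 25.0
-0.027276392493965358 -0.06104784439448415
at [ 0.5507 -0.1491  0.1155] yaw_y 1.5029 shift tool [0. 0. 0.] turn tool-z 0.0011
```

```bash
python3 -m pendant '[[0.001,-0.01,0,0],[0.001,-0.005,0,0],[0,-0.004,0,0],[0,0,0,0],[0,0,0,0]]';  python3 -m pendant '[[0,-0.004,0,0],[0,-0.003,0,0],[0,0,0,0],[0,0,0,0]]'
```

```text
time: 6.85
ee_pos: [0.5492, -0.1671, 0.1155]
eef_rot: [0.033, 0.999, -0.0, 0.0]
ft_force: [4.3, -2.2, -3.5]
width: 0.014
grip_force: 25.0
time: 7.18
ee_pos: [0.5487, -0.174, 0.1156]
eef_rot: [0.033, 0.999, -0.0, 0.0]
ft_force: [4.7, 0.1, -3.9]
width: 0.0137
grip_force: 25.0
```

```bash
python3 -m pendant '[[0,-0.003,0,0],[0,-0.003,0,0],[0,0,0,0],[0,0,0,0]]';  python3 -m pendant '[[0,-0.003,0,0],[0,0,0,0],[0,0,0,0]]'
```

```text
time: 7.52
ee_pos: [0.5485, -0.1764, 0.1155]
eef_rot: [0.032, 0.999, 0.002, -0.0]
ft_force: [3.5, 12.4, 1.2]
width: 0.0137
grip_force: 25.0
time: 7.77
ee_pos: [0.5485, -0.1765, 0.1155]
eef_rot: [0.03, 1.0, 0.004, -0.001]
ft_force: [0.9, 21.6, 4.9]
width: 0.0138
grip_force: 25.0
```

```bash
python3 -m pendant '[[0,0.004,0,0],[0,0,0,0],[0,0,0,0]]'; python3 -m pendant '[[0,0,0,0],[0,0,0,0],[0,0,0,0],[0,0,0,0],[0,0,0,0],[0,0,0,0]]' 0.55; python3 -m pendant '[[0,0,-0.03,0],[0,0,-0.04,0],[0,0,-0.04,0],[0,0,0,0]]' 1
python3 - <<'E'
from h import *
todo([.419,.1955,.14],0.0186+np.pi/2)
E
```

```text
time: 8.02
ee_pos: [0.5485, -0.1764, 0.1155]
eef_rot: [0.032, 0.999, 0.001, 0.0]
ft_force: [4.0, 7.9, -0.6]
width: 0.014
grip_force: 25.0
time: 8.52
ee_pos: [0.5477, -0.179, 0.1155]
eef_rot: [0.033, 0.999, -0.0, -0.0]
ft_force: [0.5, -0.3, -0.0]
width: 0.044
grip_force: 0.0
time: 8.85
ee_pos: [0.5507, -0.1802, 0.2334]
eef_rot: [0.033, 0.999, -0.001, 0.005]
ft_force: [1.5, -0.8, 1.0]
width: 0.0669
grip_force: 0.0
at [ 0.5507 -0.1802  0.2334] yaw_y 1.5042 shift tool [0.1574 0.3662 0.0914] turn tool-z -0.0852
```

```bash
python3 -m pendant '[[0,0,0,-0.085],[0.0143,0.032,0,0],[0.0143,0.032,0,0],[0.0143,0.032,0,0],[0.0143,0.032,0,0],[0.0143,0.032,0,0]]' 1; python3 -m pendant '[[0.0143,0.032,0,0],[0.0143,0.032,0,0],[0.0143,0.032,0,0],[0.0143,0.032,0,0],[0,0,0,0]]';python3 - <<'E'
from h import *
todo([.420,.1955,.14],0.0186+np.pi/2)
c=cam("top"); cv2.imwrite("pics/b.png",cv2.resize(c["img"][90:290,260:520,::-1],None,fx=3,fy=3,interpolation=cv2.INTER_CUBIC))
E
```

```text
time: 9.35
ee_pos: [0.4724, -0.019, 0.2256]
eef_rot: [-0.009, 1.0, -0.0, 0.0]
ft_force: [0.8, -0.0, -0.3]
width: 0.0867
grip_force: 0.0
time: 9.77
ee_pos: [0.4112, 0.1124, 0.2256]
eef_rot: [-0.013, 1.0, 0.001, -0.0]
ft_force: [0.3, 0.3, 0.4]
width: 0.0869
grip_force: 0.0
at [0.4112 0.1124 0.2256] yaw_y 1.5975 shift tool [-0.0111  0.0827  0.0857] turn tool-z 0.0081
```

View pics/b.png

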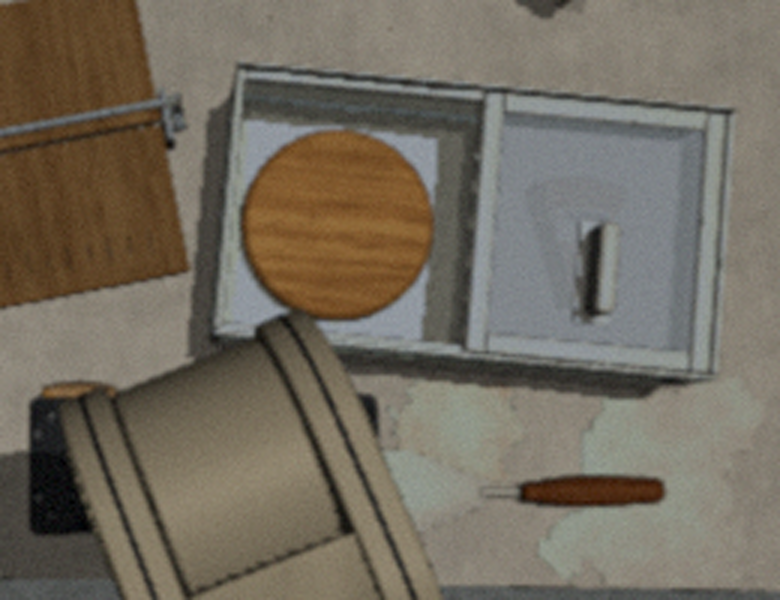

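Door open. The disc spans columns 243–433, rows 130–320 in the crop (centre ≈ (338,225)), and the arm is nearing the cheese.

```bash
python3 - <<'E'
from h import *
c=cam("top"); P=lambda u,v,z: ray(c,260+(u+.5)/3-.5,90+(v+.5)/3-.5,z)
print("disc",P(338,225,.028),np.linalg.norm(P(243,225,.028)-P(433,225,.028)),np.linalg.norm(P(338,130,.028)-P(338,320,.028)))
k=[P(*a,.101) for a in((238,65),(734,110),(714,379),(213,338))]; print(np.round(k,4),np.mean(k,0))
E
python3 -m pendant '[[-0.0035,0.028,0,0.008],[-0.004,0.028,0,0],[-0.0035,0.0267,0,0],[0,0,0.04,0],[0,0,0.04,0],[0,0,0,0]]';python3 - <<'E'
from h import *
todo([.420,.1955,.024],0.0186+np.pi/2)
E
```

```text
disc [ 0.58993774 -0.00168258  0.028     ] 0.14758378408439374 0.14855059229890116
[[ 0.6944  0.0821  0.101 ]
 [ 0.6678 -0.2787  0.101 ]
 [ 0.4721 -0.2621  0.101 ]
 [ 0.4956  0.0976  0.101 ]] [ 0.5824453  -0.09028402  0.101     ]
time: 10.37
ee_pos: [0.4208, 0.1867, 0.1393]
eef_rot: [-0.005, 1.0, -0.003, -0.004]
ft_force: [-0.9, -1.6, -1.6]
width: 0.0866
grip_force: 0.0
at [0.4208 0.1867 0.1393] yaw_y 1.5807 shift tool [-0.0002  0.0094  0.1153] turn tool-z -0.0086
```

```bash
python3 -m pendant '[[0,0.007,0,-0.008],[0,0,0.03,0],[0,0,0.03,0],[0,0,0,0]]';python3 - <<'E'
from h import *
todo([.420,.1955,.024],0.0186+np.pi/2)
E
```

```text
time: 10.7
ee_pos: [0.4228, 0.1958, 0.0839]
eef_rot: [-0.009, 1.0, -0.001, -0.001]
ft_force: [-1.8, -0.7, -0.1]
width: 0.0869
grip_force: 0.0
at [0.4228 0.1958 0.0839] yaw_y 1.5895 shift tool [ 0.0026 -0.0002  0.0599] turn tool-z 0.0001
```

```bash
python3 -m pendant '[[0,0,0.025,0],[0,0,0.02,0],[0,0,0.012,0],[0,0,0,0]]'; python3 -m pendant '[[0,0,0.001,0],[0,0,0,0],[0,0,0,0],[0,0,0,0],[0,0,0,0],[0,0,0,0],[0,0,0,0],[0,0,0,0]]' 0.1 15;python3 -m pendant '[[0,0,0,0],[0,0,0,0],[0,0,0,0],[0,0,0,0]]'
python3 - <<'E'
from h import *
todo([.420,.1955,.024],0.0186+np.pi/2)
c=cam("scene");cv2.imwrite("pics/c.png",cv2.resize(c["img"][170:320,220:420,::-1],None,fx=4,fy=4,interpolation=cv2.INTER_CUBIC))
E
```

```text
time: 11.03
ee_pos: [0.4242, 0.1967, 0.0294]
eef_rot: [-0.009, 1.0, -0.0, -0.0]
ft_force: [-0.3, -0.8, -0.5]
width: 0.0872
grip_force: 0.0
time: 11.7
ee_pos: [0.4235, 0.1966, 0.0276]
eef_rot: [-0.01, 1.0, -0.0, -0.0]
ft_force: [-0.2, -0.1, 0.6]
width: 0.042
grip_force: 1.9
time: 12.03
ee_pos: [0.4236, 0.1966, 0.0276]
eef_rot: [-0.01, 1.0, 0.0, 0.0]
ft_force: [-0.9, -1.4, 2.6]
width: 0.0411
grip_force: 14.6
at [0.4236 0.1966 0.0276] yaw_y 1.59 shift tool [ 0.0036 -0.0011  0.0036] turn tool-z 0.0006
```

View pics/c.png

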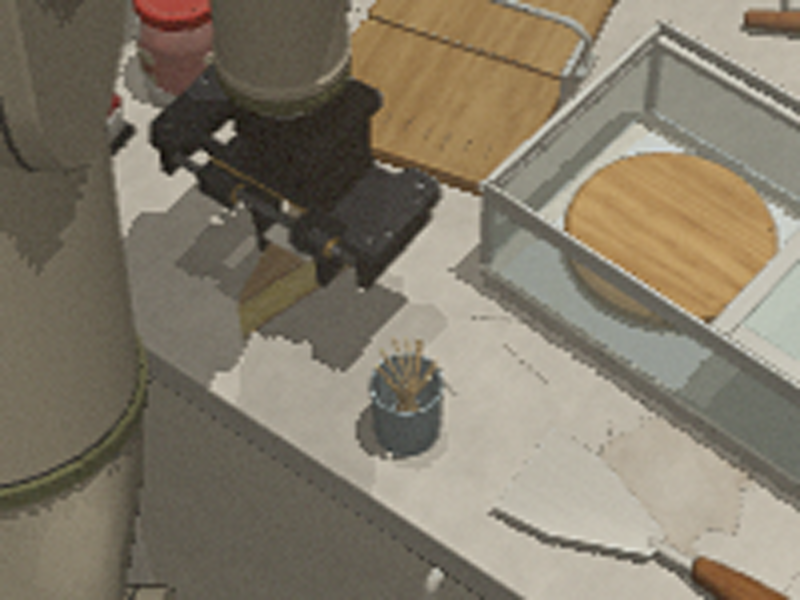

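Grip holds: the wedge sits between the fingers at (270,290) in the crop, tip towards the front edge, pot clear at (405,400). Lift.

```bash
python3 -m pendant '[[0,0,-0.01,0],[0,0,-0.025,0],[0,0,-0.03,0],[0,0,-0.03,0],[0,0,-0.03,0],[0,0,-0.025,0],[0,0,0,0],[0,0,0,0]]' - 20
python3 - <<'E'
from h import *
todo([.603,-.0025,.17],-.074+np.pi/2)
E
```

```text
time: 12.75
ee_pos: [0.424, 0.197, 0.1788]
eef_rot: [-0.01, 1.0, 0.001, 0.001]
ft_force: [0.8, 0.6, -3.7]
width: 0.0409
grip_force: 19.3
at [0.424  0.197  0.1788] yaw_y 1.59 shift tool [-0.1752 -0.2029  0.0089] turn tool-z 0.0932
```

```bash
python3 -m pendant '[[0,0,0,0.047],[0,0,0,0.046],[-0.008,-0.008,0,0],[-0.016,-0.0155,0,0],[-0.016,-0.0155,0,0],[-0.016,-0.0155,0,0],[-0.016,-0.0155,0,0],[-0.016,-0.0155,0,0]]';python3 -m pendant '[[-0.016,-0.0155,0,0],[-0.016,-0.0155,0,0],[-0.016,-0.0155,0,0],[-0.016,-0.0155,0,0],[-0.016,-0.0155,0,0],[-0.016,-0.0155,0,0],[-0.008,-0.008,0,0],[0,0,0,0]]'
python3 - <<'E'
from h import *
todo([.603,-.0025,.1],-.074+np.pi/2)
E
```

```text
time: 13.42
ee_pos: [0.5045, 0.1037, 0.1758]
eef_rot: [0.037, 0.999, -0.001, -0.001]
ft_force: [0.7, 1.0, -2.3]
width: 0.0409
grip_force: 19.3
time: 14.08
ee_pos: [0.6013, -0.0062, 0.1759]
eef_rot: [0.039, 0.999, -0.001, -0.001]
ft_force: [-0.2, 0.3, -2.7]
width: 0.0408
grip_force: 19.3
at [ 0.6013 -0.0062  0.1759] yaw_y 1.4936 shift tool [-0.0016  0.0039  0.0758] turn tool-z -0.0032
```

```bash
python3 -m pendant '[[-0.0015,0.0035,0,-0.003],[0,0,0.02,0],[0,0,0.015,0],[0,0,0,0],[0,0,0,0]]'
python3 - <<'E'
from h import *
todo([.603,-.0025,.0556],-.074+np.pi/2)
c=cam("scene"); im=cv2.resize(c["img"][150:300,320:520,::-1],None,fx=4,fy=4,interpolation=cv2.INTER_CUBIC)
p,M=tool(); u=M[:,0]; v=M[:,1]; o=p+.0135*u; o[2]=p[2]-.0276
for q,col in((o+.0555*u+[0,0,.044],(0,0,255)),(o+.0555*u,(0,255,0)),(o-.0555*u+.029*v+[0,0,.044],(255,0,0)),(o-.0555*u-.029*v+[0,0,.044],(255,0,0))):
    a=(proj(c,q)-[320,150])*4+1.5; cv2.circle(im,tuple(int(x) for x in a),4,col,1); print(a)
cv2.imwrite("pics/d.png",im)
E
```

```text
time: 14.5
ee_pos: [0.6019, 0.0014, 0.1419]
eef_rot: [0.035, 0.999, 0.0, -0.001]
ft_force: [0.1, -0.6, -1.7]
width: 0.0408
grip_force: 19.3
at [0.6019 0.0014 0.1419] yaw_y 1.5017 shift tool [-0.0015 -0.0039  0.0863] turn tool-z 0.0049
[234.31725922 227.41242716]
[228.72722223 271.64443051]
[298.45552837 109.7990658 ]
[371.61790355 151.03948158]
```

View pics/d.png

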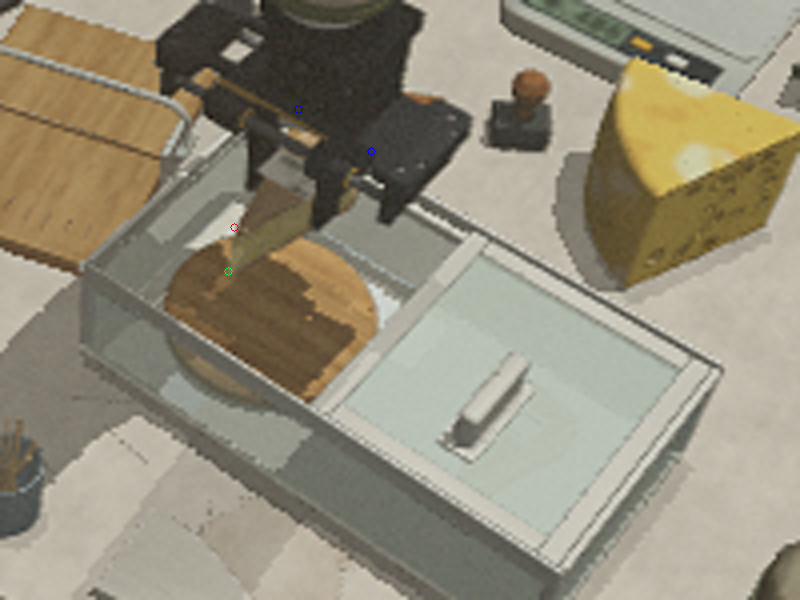

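The cheese hangs level; its tip at (235,232)/(230,270) matches the prediction within a pixel. The door is open at the right. Descend.

```bash
python3 -m pendant '[[-0.001,-0.003,0.015,0.004],[0,0,0.02,0],[0,0,0.02,0],[0,0,0.01,0],[0,0,0,0],[0,0,0,0]]'
python3 - <<'E'
from h import *
todo([.603,-.0025,.0556],-.074+np.pi/2)
E
```

```text
time: 15.05
ee_pos: [0.6041, -0.0029, 0.0784]
eef_rot: [0.037, 0.999, 0.0, 0.0]
ft_force: [0.2, 0.6, -1.7]
width: 0.0405
grip_force: 19.3
at [ 0.6041 -0.0029  0.0784] yaw_y 1.4963 shift tool [0.0012 0.0003 0.0228] turn tool-z -0.0005
```

```bash
python3 -m pendant '[[0.001,0,0.008,0],[0,0,0.006,0],[0,0,0.004,0],[0,0,0,0],[0,0,0,0]]'; python3 -m pendant '[[0,0,0.002,0],[0,0,0.001,0],[0,0,0,0],[0,0,0,0]]'
```

```text
time: 15.47
ee_pos: [0.6027, -0.0031, 0.0594]
eef_rot: [0.037, 0.999, 0.0, -0.0]
ft_force: [-0.9, -0.1, -3.0]
width: 0.0406
grip_force: 19.3
time: 15.8
ee_pos: [0.6028, -0.0031, 0.0566]
eef_rot: [0.037, 0.999, 0.0, 0.0]
ft_force: [-0.3, 0.1, -1.5]
width: 0.0405
grip_force: 19.3
```

```bash
python3 -m pendant '[[0,0,0.001,0],[0,0,0,0],[0,0,0,0]]'; python3 -m pendant '[[0,0,0.001,0],[0,0,0,0],[0,0,0,0]]'
```

```text
time: 16.05
ee_pos: [0.603, -0.0031, 0.0557]
eef_rot: [0.037, 0.999, 0.0, 0.0]
ft_force: [1.1, 0.2, -0.3]
width: 0.0408
grip_force: 19.3
time: 16.3
ee_pos: [0.6031, -0.0031, 0.0556]
eef_rot: [0.037, 0.999, 0.0, 0.0]
ft_force: [-3.7, 0.3, 8.5]
width: 0.0406
grip_force: 19.9
```

```bash
python3 -m pendant '[[0,0,-0.001,0],[0,0,0,0],[0,0,0,0],[0,0,0,0],[0,0,0,0],[0,0,0,0],[0,0,0,0]]' 0.9; python3 -m pendant '[[0,0,-0.015,0],[0,0,-0.025,0],[0,0,-0.035,0],[0,0,-0.035,0],[0,0,-0.035,0],[0,0,-0.03,0],[0,0,0,0],[0,0,0,0]]'
python3 - <<'E'
from h import *
todo([.549,-.1785,.2],-.074+np.pi/2)
E
```

```text
time: 16.88
ee_pos: [0.6028, -0.0031, 0.0554]
eef_rot: [0.037, 0.999, 0.0, -0.0]
ft_force: [0.1, -0.3, -0.3]
width: 0.0755
grip_force: 0.0
time: 17.55
ee_pos: [0.6037, -0.0031, 0.2324]
eef_rot: [0.037, 0.999, 0.0, 0.002]
ft_force: [-0.3, -0.2, -1.0]
width: 0.0782
grip_force: 0.0
at [ 0.6037 -0.0031  0.2324] yaw_y 1.496 shift tool [ 0.0416 -0.179   0.032 ] turn tool-z -0.0008
```

```bash
python3 -m pendant '[[0.004,-0.018,0,0],[0.0075,-0.032,0,0],[0.0075,-0.032,0,0],[0.0075,-0.032,0,0],[0.0075,-0.032,0,0],[0.0075,-0.032,0,0],[0,0,0,0],[0,0,0,0]]' 1
python3 - <<'E'
from h import *
todo([.549,-.1778,.1155],-.074+np.pi/2)
c=cam("top"); cv2.imwrite("pics/e.png",cv2.resize(c["img"][90:240,320:520,::-1],None,fx=4,fy=4,interpolation=cv2.INTER_CUBIC))
E
```

```text
time: 18.22
ee_pos: [0.5467, -0.1796, 0.2292]
eef_rot: [0.039, 0.999, -0.0, -0.001]
ft_force: [0.5, 1.2, -0.8]
width: 0.087
grip_force: 0.0
at [ 0.5467 -0.1796  0.2292] yaw_y 1.4918 shift tool [-0.0023  0.002   0.1137] turn tool-z -0.005
```

View pics/e.png

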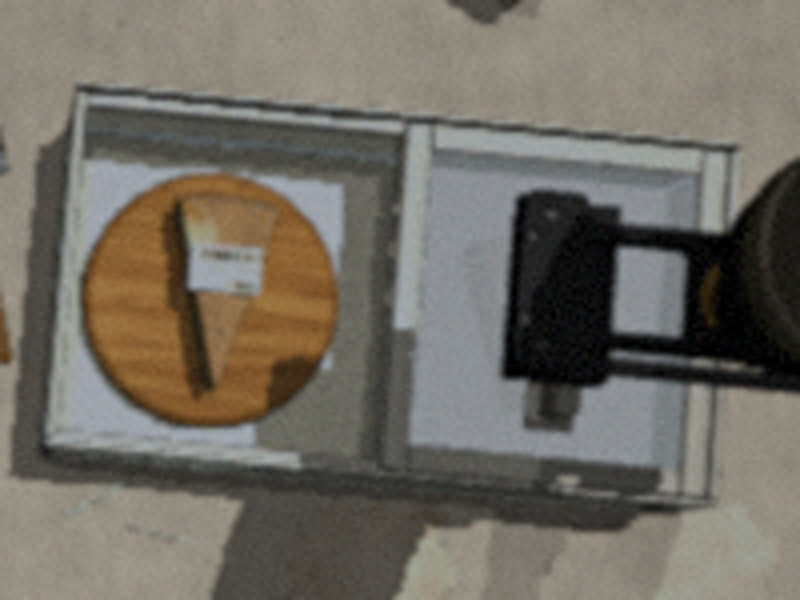

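The cheese lies label up in the middle of the disc (crop centre ≈ (223,297) against the disc's (210,300); the difference is height parallax), tip at (215,392) along the case's front direction. Now I'll shut the door.

```bash
python3 -m pendant '[[-0.001,0.002,0,-0.005],[0,0,0.03,0],[0,0,0.03,0],[0,0,0.02,0],[0,0,0,0],[0,0,0,0]]'
python3 - <<'E'
from h import *
todo([.549,-.1778,.1155],-.074+np.pi/2)
E
```

```text
time: 18.77
ee_pos: [0.5491, -0.1742, 0.1499]
eef_rot: [0.034, 0.999, 0.0, -0.001]
ft_force: [0.6, 0.1, 0.9]
width: 0.0874
grip_force: 0.0
at [ 0.5491 -0.1742  0.1499] yaw_y 1.503 shift tool [-0.0002 -0.0037  0.0344] turn tool-z 0.0062
```

```bash
python3 -m pendant '[[0,-0.002,0.015,0.004],[0,0,0.015,0],[0,0,0.004,0],[0,0,0,0]]'; python3 -m pendant '[[0,0,0,0],[0,0,0,0],[0,0,0,0],[0,0,0,0],[0,0,0,0],[0,0,0,0],[0,0,0,0],[0,0,0,0]]' 0 25; python3 -m pendant '[[0,0,0,0],[0,0,0,0],[0,0,0,0],[0,0,0,0],[0,0,0,0],[0,0,0,0],[0,0,0,0],[0,0,0,0]]'
```

```text
time: 19.1
ee_pos: [0.5494, -0.1771, 0.1169]
eef_rot: [0.036, 0.999, 0.0, -0.0]
ft_force: [0.4, 0.4, -0.0]
width: 0.087
grip_force: 0.0
time: 19.77
ee_pos: [0.5491, -0.1776, 0.1166]
eef_rot: [0.037, 0.999, 0.0, -0.0]
ft_force: [0.3, -0.5, 0.2]
width: 0.0413
grip_force: 0.0
time: 20.43
ee_pos: [0.5492, -0.1764, 0.1165]
eef_rot: [0.036, 0.999, 0.001, -0.0]
ft_force: [-1.1, 5.8, 1.6]
width: 0.0133
grip_force: 25.0
```

```bash
python3 -m pendant '[[0,0.01,0,0],[0,0.018,0,0],[0,0.018,0,0],[0,0.018,0,0],[0,0.018,0,0],[0,0,0,0]]'; python3 -m pendant '[[0,0.018,0,0],[0,0.018,0,0],[0,0.018,0,0],[0,0.012,0,0],[0,0.006,0,0],[0,0,0,0],[0,0,0,0]]'
```

```text
time: 20.93
ee_pos: [0.5557, -0.0916, 0.1165]
eef_rot: [0.035, 0.999, 0.001, -0.0]
ft_force: [2.2, 1.9, -1.5]
width: 0.0135
grip_force: 25.0
time: 21.52
ee_pos: [0.5608, -0.0241, 0.1165]
eef_rot: [0.037, 0.999, 0.0, 0.0]
ft_force: [5.8, 1.5, -4.4]
width: 0.0139
grip_force: 25.0
```

Expected shut position is y ≈ -0.002; creeping to the stop.

```bash
python3 -m pendant '[[-0.001,0.008,0,0],[0,0.005,0,0],[0,0.004,0,0],[0,0,0,0],[0,0,0,0]]'; python3 -m pendant '[[0,0.004,0,0],[0,0.003,0,0],[0,0,0,0],[0,0,0,0]]'; python3 -m pendant '[[0,0.003,0,0],[0,0,0,0],[0,0,0,0]]'
```

```text
time: 21.93
ee_pos: [0.5622, -0.0061, 0.1164]
eef_rot: [0.036, 0.999, 0.001, -0.001]
ft_force: [-5.9, 2.7, 3.0]
width: 0.0137
grip_force: 25.0
time: 22.27
ee_pos: [0.5625, -0.0018, 0.1164]
eef_rot: [0.038, 0.999, -0.001, -0.001]
ft_force: [-5.2, -4.4, 3.3]
width: 0.014
grip_force: 25.0
time: 22.52
ee_pos: [0.5625, -0.0017, 0.1164]
eef_rot: [0.039, 0.999, -0.002, -0.001]
ft_force: [-7.1, -12.7, 3.4]
width: 0.0134
grip_force: 25.0
```

```bash
python3 -m pendant '[[0,-0.002,0,0],[0,0,0,0]]'; python3 -m pendant '[[0,0,0,0],[0,0,0,0],[0,0,0,0],[0,0,0,0],[0,0,0,0],[0,0,0,0]]' 0.6; python3 -m pendant '[[0,0,-0.03,0],[0,0,-0.04,0],[0,0,-0.04,0],[0,0.02,0,0],[0,0.035,0,0],[0,0.035,0,0],[0,0.035,0,0],[0,0.035,0,0]]'; python3 -m pendant '[[0,0.03,0,0],[0,0.03,0,0],[0,0.03,0,0],[0,0,0,0],[0,0,0,0]]'
python3 - <<'E'
from h import *
c=cam("top"); cv2.imwrite("pics/f.png",cv2.resize(c["img"][90:290,170:520,::-1],None,fx=2.2,fy=2.2,interpolation=cv2.INTER_CUBIC))
E
```

```text
time: 22.68
ee_pos: [0.5625, -0.0018, 0.1164]
eef_rot: [0.038, 0.999, -0.001, -0.001]
ft_force: [-6.1, -8.7, 2.8]
width: 0.0135
grip_force: 25.0
time: 23.18
ee_pos: [0.5635, 0.0011, 0.1166]
eef_rot: [0.037, 0.999, 0.0, 0.0]
ft_force: [-0.8, 0.1, -0.4]
width: 0.046
grip_force: 0.0
time: 23.85
ee_pos: [0.5751, 0.1622, 0.2268]
eef_rot: [0.037, 0.999, 0.0, 0.0]
ft_force: [1.1, 0.9, 0.7]
width: 0.0525
grip_force: 0.0
time: 24.27
ee_pos: [0.5811, 0.2524, 0.2259]
eef_rot: [0.035, 0.999, 0.0, -0.0]
ft_force: [-0.8, -0.5, -0.4]
width: 0.0524
grip_force: 0.0
```

View pics/f.png

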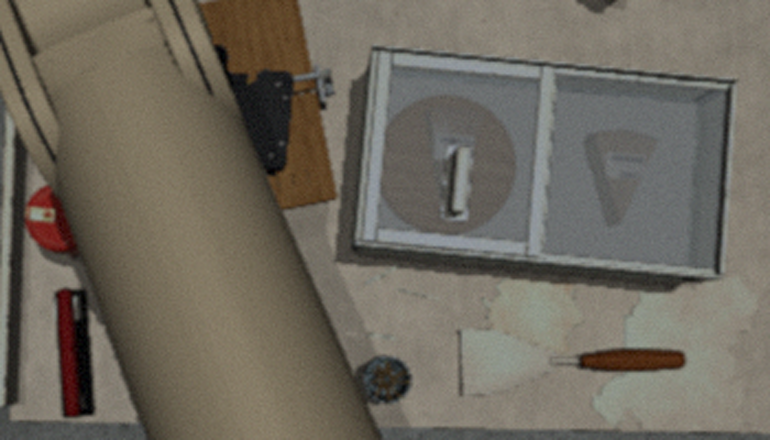

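The door is shut flush at the left (frame edge at column ≈375), with the cheese under it on the disc. The jar (50,220) and the pot (385,380) are where they stood, and the robot is clear.

```bash
python3 -c "
from bench import r
print(r.close_job())"
```

```text
the job is handed in; nothing more can be done
None
```

The job is handed in at about 24 s: the door was slid fully open, the cheese set label up on the middle of the disc with its point to the front, and the door slid fully shut; the jar and pot were not touched.

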